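# Put the deburring fixture into gear

## Task

Put the motor-driven turning fixture on the bench into gear: slide its gear-change knob all the way along its rail towards the faceplate, and rock the faceplate by its handle until the teeth of the sliding gear drop fully into the gaps of the spindle gear. Then let go, leaving the knob fully across and the gears meshed.

Things in the scene. Friction and masses are not known exactly. Their poses are not given: they have to be found in the camera images.
- fixture: Grey turning fixture, 400 mm long. Origin: centre of its underside, z up. The spindle axis runs along its y, 100 mm up, at x = 0. Motor at the -y end; at +y the faceplate (radius 70 mm, to y = 127 mm) with a casting (radius 45 mm, to y = 179 mm). Grey end plates at y = +-100 mm are 150 mm high, the gears open between them. The low wide star knob on the motor-side plate is only a clamp, not used.
- knob_grip (a point): Centre of the gear-change knob: tall slim upright steel cylinder, diameter 24, height 28 mm, on a thin post; 183 mm up, at fixture x = -55 mm. It slides along fixture y against 8 to 12 N and stays where left: out of gear at y = -35 mm (starts within 8 mm of that), at its stop at y = -3 mm. A 4 N spring then presses the sliding gear on, so it gets there even while teeth butt.
- handle (a point): Middle of the faceplate's handle: steel round pin, diameter 22 mm, along fixture y from y = 127 to 185 mm (this point 157), 90 mm from the spindle axis. Starts within 23 degrees of straight up, swings about the axis up to 86 degrees either way against 2 to 3 N (about 7 N once meshed), stays where left. Straight up: tooth on tooth. Teeth drop in with it leaning 45 degrees (+-12) to +x or -x.
- tooth_tips (a point): Point on the spindle axis in the plane of the tooth tips of the sliding gear (the one nearer the motor, 90 mm wide, four square teeth facing +y); it moves along fixture y with the knob: about y = 12 mm out of gear, 35 mm when butting on the spindle gear's teeth, 44 mm fully meshed. Knob or faceplate may be moved first; once meshed both gears turn together.

How it is judged:
By the outcome, as a careful person would: the job done as asked, in the order asked, and still so for the second after the job is handed in, with the robot touching nothing.
It also fails if it takes over 38 s, if anything falls off the work surface, if the arm or the gripper's body presses on something with over 40 N, if the wrist force passes 120 N, or if a joint passes its speed limit or range.

## Robot

A 6-joint arm with a two-finger parallel gripper is mounted at the origin on the work surface. World frame = base frame: x ahead of the robot, y to its left, z up, the work surface at z = 0. Lengths are in m, angles in rad, forces in N, time in s.
With the tool pointing down it reaches from about 0.275 to 0.75 m from the base axis. Payload 10.2 kg.
Tool frame: the origin (TCP) lies midway between the tips of the shut fingers; the grasp point (between the pads) lies 19 mm behind it; z points along the fingers, y is the line along which they close (so a half turn about z gives the same grasp; the last joint's range is limited). The gripper opens to 85 mm and grips with 20 to 120 N. Pads are 22 mm wide; open, the fingers measure 114 mm over their backs; the gripper's body (76 mm by 85 mm) begins 54 mm behind the grasp point. The pads swing forward as they close: fully open they stand 13 mm farther back than shut.
Start: joints at [0.918, 0.313, 1.498, -0, 1.331, -0.223], TCP at [0.219, 0.477, 0.231] pointing down, gripper open.
Joint ranges: [-2.94, 2.94], [-0.97, 2.17], [0.19, 2.56], [-1.23, 4.37], [0.02, 3.11], [-2.88, 2.88]. Speed limits (rad/s): [2.39, 2.39, 3.01, 3.14, 3.14, 3.14].

## Interface

Orientations are given as a unit quaternion [w, x, y, z].
In Python, from station import get_obs, read_camera, camera_params, close_job gives the robot as it stands. The module is installed in compiled form; this text tells all that it offers.
- The arm moves only by the tool arm_command, never from a script. Its argument "moves" is a list of rows, each an object with "jaw": the closure, from -1 (fully open) to 1 (shut), so that 0 is half open; "travel": the shift along the world's x, y, z in units of 10 cm (1.0 is 10 cm), a list of three; "rot": the turn, a rotation vector about the world's x, y, z in units of pi/2 rad (1.0 is pi/2 rad), a list of three. A call has 1 to 12 rows; each row is the pose to reach, as a shift and turn from the pose commanded when the call began; what a row does not reach only later rows make up. A row lasts 1/10 s, in which the tool goes at most 50 mm and 8.59 degrees, less where a joint would pass 70% of its speed; a pose out of reach is approached as far as the arm can. A call with a number of a shift or a turn outside -1 to 1 is refused whole. A call with a gripper value outside its range is refused whole. The fingers move at their own pace and stop on an object; "grip_force" is the grip in N (left out, the last holds). Time passes only in rows, so rows that repeat a pose let the fingers close. It gives the time, the measured TCP pose, the force, the opening and the grip force at its end, in the units of the state.
- get_obs(): the state, without advancing time (a new reading comes with each control period).
- read_camera(name): name is "scene" or "side" or "wrist"; returns the picture (420x560x3 uint8, blue, green, red); there is no depth.
- camera_params(name): a dict with "intrinsics" (3x3 intrinsics, pixels), "eye" and "attitude" of the camera in the world; the wrist camera has in their place "T_tool_cam" (4x4, takes a point from camera to tool coordinates, whose origin is the TCP and whose axes are the flange's). Camera axes: x right, y up, looking along -z (the intrinsics and any distortion apply to the point x, -y, -z); pixel columns grow to the right and rows downward; lengths in m; the calibration is good to about 2 mm. A picture is of the moment at which its call begins: read the wrist's pose just before it. camera_params takes no time and is no camera call.
- close_job(): hands the job in; it is judged then, once.
The state is a dict: "time": time; "joint_pos": joint angles; "qvel": joint speeds; "joint_efforts": joint torques, N m; "tool_pos": TCP position; "tcp_rot": TCP orientation; "force": force on the tool from outside, world axes, zero at the start; "ft_torque": the same for the moment, N m; "gripper_width": finger opening in m; "grasp_force": force on a finger pad.
Only numpy, scipy, OpenCV 4.12 (cv2) and the standard library are available. Lean on these libraries where they do the work, as an engineer would, in place of code of your own. Each camera call takes 0.05 s, during which the arm holds its last target. There are 200 camera calls.

## Working session

There is one attempt and no reset: what is moved stays moved. The work goes in short steps, Python scripts to look and compute and a tool call to move; the robot and the scene stay as the last step left them, time stands still between calls to the robot, and variables do not carry over. Pictures are saved under pics/ and viewed, at most 10 in all, crops included, and the job is handed in when it is done.

Besides the shell and the picture viewer there is one more tool, called after "Emit:" by a JSON object that holds its "method" and its "body". arm_command: Moves the arm, as the interface text tells. Shifts and turns lie within -1 to 1; 1 stands for 10 cm of shift or pi/2 rad of turn. Its arguments: {"type":"object","properties":{"moves":{"type":"array","items":{"type":"object","properties":{"jaw":{"type":"number"},"travel":{"type":"array","items":{"type":"number","minimum":-1,"maximum":1}},"rot":{"type":"array","items":{"type":"number","minimum":-1,"maximum":1}}}}},"grip_force":{"type":"number"}},"required":["moves"]}

```bash
mkdir -p pics; python3 - <<'E'
from station import *
import cv2,numpy as np,pickle
o=get_obs();print({k:np.round(v,3) for k,v in o.items()})
P={}
for n in("scene","side","wrist"):
    im=read_camera(n);cv2.imwrite(f"pics/{n}0.png",im);P[n]=camera_params(n);print(n,P[n])
pickle.dump(P,open("P.pkl","wb"))
E
```

```text
{'time': np.float64(0.0), 'joint_pos': array([ 0.918,  0.313,  1.498,  0.   ,  1.331, -0.223]), 'qvel': array([-0.   ,  0.002, -0.002, -0.   ,  0.   , -0.001]), 'joint_efforts': array([ 0.0000e+00, -4.1225e+01, -2.5976e+01, -0.0000e+00,  4.0000e-03,
        0.0000e+00]), 'tool_pos': array([0.219, 0.477, 0.231]), 'tcp_rot': array([-0.   ,  0.213,  0.977, -0.001]), 'force': array([-0.421, -0.096, -0.036]), 'ft_torque': array([-0.021, -0.   ,  0.007]), 'grasp_force': np.float64(0.0), 'gripper_width': np.float64(0.085)}
scene {'intrinsics': array([[425.25160613,   0.        , 280.92690516],
       [  0.        , 425.25160613, 208.0403378 ],
       [  0.        ,   0.        ,   1.        ]]), 'eye': array([ 1.07334626, -0.026598  ,  0.5572776 ]), 'attitude': array([0.67908346, 0.34430505, 0.27975416, 0.58483954])}
side {'intrinsics': array([[383.02710301,   0.        , 274.82376387],
       [  0.        , 383.02710301, 209.45945832],
       [  0.        ,   0.        ,   1.        ]]), 'eye': array([ 0.28248904, -0.27103495,  0.65115143]), 'attitude': array([ 0.90623564,  0.30528328, -0.09070223, -0.27805069])}
wrist {'intrinsics': array([[348.9574994 ,   0.        , 270.62143338],
       [  0.        , 348.9574994 , 209.61625213],
       [  0.        ,   0.        ,   1.        ]]), 'T_tool_cam': array([[ 1.44344343e-05,  9.65192447e-01,  2.61540705e-01,
         6.50124370e-02],
       [ 9.99999871e-01, -1.46608041e-04,  4.85853785e-04,
        -1.01487848e-03],
       [ 5.07286373e-04,  2.61540664e-01, -9.65192325e-01,
        -1.41453688e-01],
       [ 0.00000000e+00,  0.00000000e+00,  0.00000000e+00,
         1.00000000e+00]])}
```

View pics/scene0.png

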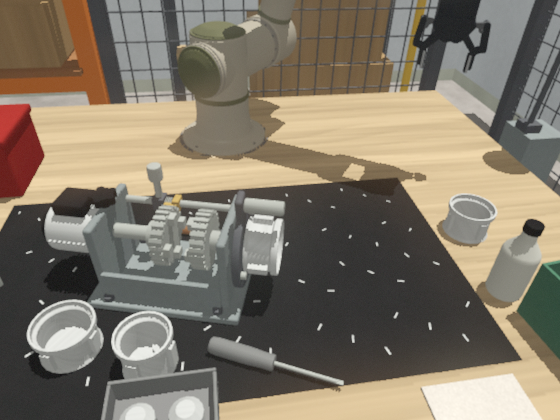

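View pics/side0.png

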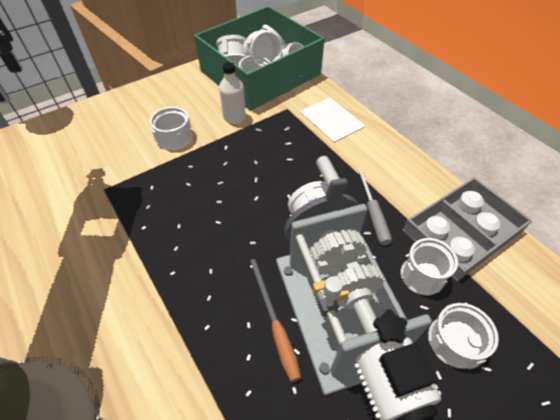

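The scene picture shows the fixture with the motor at left: knob near (155,172), handle near (265,207). The side picture shows the knob near (335,286) and the handle near (330,175). I'll enlarge both.

```bash
python3 - <<'E'
import cv2,numpy as np
a=cv2.imread("pics/scene0.png")[150:350,40:300];b=cv2.imread("pics/side0.png")[145:395,265:395]
a=cv2.resize(a,None,fx=3,fy=3,interpolation=2);cv2.imwrite("pics/c1.png",a)
b=cv2.imread("pics/side0.png")[145:395,265:450]
b=cv2.resize(b,None,fx=2.4,fy=2.4,interpolation=2);cv2.imwrite("pics/c2.png",b);print(a.shape,b.shape)
E
```

```text
(600, 780, 3) (600, 444, 3)
```

View pics/c1.png

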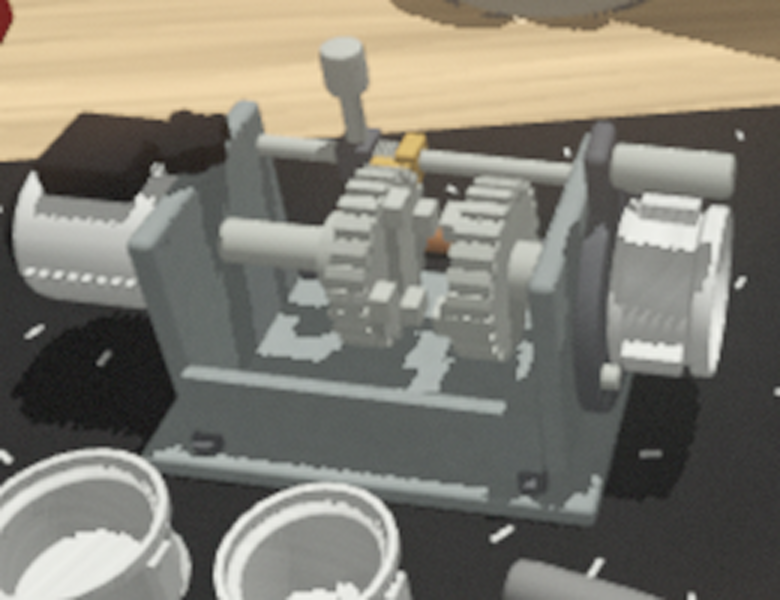

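View pics/c2.png

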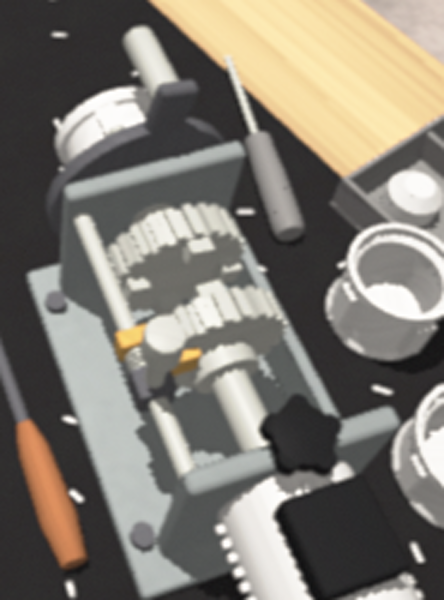

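```bash
cat > h.py <<'E'
import pickle,numpy as np,cv2
from scipy.spatial.transform import Rotation as R
from scipy.optimize import least_squares
P=pickle.load(open("P.pkl","rb"))
def q2R(q): return R.from_quat([q[1],q[2],q[3],q[0]])
def cam(n,tool=None):
    p=P[n]
    if n!="wrist": return p["intrinsics"],q2R(p["attitude"]).as_matrix(),np.array(p["eye"])
    T=np.eye(4);T[:3,:3]=q2R(tool[1]).as_matrix();T[:3,3]=tool[0];T=T@p["T_tool_cam"]
    return p["intrinsics"],T[:3,:3],T[:3,3]
def proj(c,X):
    K,Rm,e=c;p=Rm.T@(np.asarray(X)-e);p=np.array([p[0],-p[1],-p[2]]);u=K@p;return u[:2]/u[2]
def ray(c,uv):
    K,Rm,e=c;d=np.linalg.inv(K)@[uv[0],uv[1],1];return e,Rm@np.array([d[0],-d[1],-d[2]])
def tri(obs):
    A=np.zeros((3,3));b=np.zeros(3)
    for c,uv in obs:
        e,d=ray(c,uv);d/=np.linalg.norm(d);M=np.eye(3)-np.outer(d,d);A+=M;b+=M@e
    return np.linalg.solve(A,b)
def f2w(q,p):
    c,s=np.cos(q[2]),np.sin(q[2]);return np.array([q[0]+c*p[0]-s*p[1],q[1]+s*p[0]+c*p[1],p[2]])
def knob(q): return f2w(q,[-.055,q[3],.183])
def handle(q): return f2w(q,[.09*np.sin(q[4]),.157,.1+.09*np.cos(q[4])])
E
python3 - <<'E'
from h import *
S,D=cam("scene"),cam("side")
k=[(S,(154.7,173.3)),(D,(332.9,286.7))];h=[(S,(264.7,206.3)),(D,(329.6,170.8))]
print("knob",tri(k),"handle",tri(h))
f=lambda q:np.concatenate([proj(c,knob(q))-uv for c,uv in k]+[proj(c,handle(q))-uv for c,uv in h])
for y0 in(0,-.3,.3):
  r=least_squares(f,[.5,0,y0,-.035,0],x_scale=[.1,.1,.1,.01,.1]);q=r.x
  print(r.cost,q,np.degrees(q[[2,4]]),knob(q),handle(q),r.fun.round(1))
for nm,p in dict(cast=[0,.179,.1],plA=[.0,.1,.15],tip=[0,.012,.1],bA=[-.05,.1,0]).items():
  print(nm,proj(S,f2w(q,p)),proj(D,f2w(q,p)))
np.save("q.npy",q)
E
```

```text
knob [ 0.47106372 -0.12612132  0.18191788] handle [0.59364146 0.0353917  0.19073236]
0.648534978128066 [ 5.36179442e-01 -1.10556108e-01 -3.73654560e-01 -3.83070334e-02
 -7.47102100e-06] [-2.14088293e+01 -4.28057972e-04] [ 0.47099162 -0.12614383  0.183     ] [0.593487   0.03561107 0.19      ] [ 0.2 -0.7  0.4 -0.  -0.2  0.6 -0.4 -0. ]
0.6485349772708205 [ 5.36179320e-01 -1.10556062e-01 -3.73651100e-01 -3.83068394e-02
 -1.71953235e-08] [-2.14086310e+01 -9.85219462e-07] [ 0.47099162 -0.12614382  0.183     ] [0.59348699 0.03561107 0.19      ] [ 0.2 -0.7  0.4 -0.  -0.2  0.6 -0.4 -0. ]
0.6485349772709119 [ 5.36179319e-01 -1.10556062e-01 -3.73651072e-01 -3.83068375e-02
  3.86199744e-08] [-2.14086294e+01  2.21276154e-06] [ 0.47099163 -0.12614382  0.183     ] [0.59348699 0.03561107 0.19      ] [ 0.2 -0.7  0.4 -0.  -0.2  0.6 -0.4 -0. ]
cast [278.33503349 255.24552528] [320.3449584  195.48603481]
plA [227.74055064 222.50175649] [337.06898028 212.71041131]
tip [177.00125624 238.27906881] [350.48349867 274.48492095]
bA [240.67922547 269.64068218] [302.57687772 263.86729112]
```

```bash
python3 - <<'E'
from h import *
S,D=cam("scene"),cam("side")
def z(c,uv,h):
    e,d=ray(c,uv);return (e+d*(h-e[2])/d[2])[:2]
L=[z(D,u,.01) for u in((276.7,259.6),(323.3,394.))];F=[z(S,u,.01) for u in((91,300),(238.3,322))]
for A in(L,F):
    d=A[0]-A[1];print(A,np.hypot(*d),np.degrees(np.arctan2(-d[0],d[1])))
T=[z(D,u,.15) for u in((293.3,224.2),(366.2,206.7))];print("plate top",T,np.hypot(*(T[0]-T[1])))
T=[z(S,u,.15) for u in((87,231),(222.7,244.3))];print("front top corners",T)
k=[(S,(154.7,173.3)),(D,(332.9,286.7))];h=[(S,(264.7,206.3)),(D,(329.6,170.8))]
f=lambda q:np.concatenate([proj(c,knob(q))-uv for c,uv in k]+[proj(c,handle(q))-uv for c,uv in h]+[(proj(S,f2w(q,[0,.179,.1]))-(278,247))])
for t in(.3,-.3):
  r=least_squares(f,[.5,0,-.3,-.035,t],x_scale=[.1,.1,.1,.01,.1]);q=r.x
  print(r.cost,q,np.degrees(q[[2,4]]),knob(q),handle(q),r.fun.round(1))
np.save("q.npy",q)
E
```

```text
[array([0.48700953, 0.03180885]), array([ 0.41378517, -0.20354996])] 0.24648647234003798 -17.281858661984614
[array([ 0.57096234, -0.24694293]), array([ 0.64878861, -0.01304782])] 0.2465032518452706 161.59564889741466
plate top [array([0.50043184, 0.00409846]), array([ 0.62022347, -0.03488255])] 0.12597441516385618
front top corners [array([ 0.56530982, -0.22041524]), array([ 0.62040975, -0.02747444])]
2.8525311703562153 [ 0.53296099 -0.11125751 -0.2903223  -0.03197893  0.16818288] [-16.63424231   9.63616937] [ 0.47110833 -0.12615382  0.183     ] [0.59233873 0.03485972 0.18873015] [ 0.2 -0.7  0.5 -0.1 -0.8  0.8 -0.8  1.1  1.2  0.5]
2.8525311703406095 [ 0.53296099 -0.11125751 -0.29032227 -0.03197893  0.16818311] [-16.63424091   9.63618263] [ 0.47110832 -0.12615382  0.183     ] [0.59233874 0.03485972 0.18873015] [ 0.2 -0.7  0.5 -0.1 -0.8  0.8 -0.8  1.1  1.2  0.5]
```

Emit:
{"method": "arm_command", "body": {"moves": [{"travel": [0.18, -0.43, 0.3], "rot": [0, 0, 0.038], "jaw": -1}, {"travel": [0.36, -0.86, 0.3], "rot": [0, 0, 0.076], "jaw": -1}, {"travel": [0.36, -0.86, 0.3], "rot": [0, 0, 0.076], "jaw": -1}]}}

```text
time: 0.45
tool_pos: [0.2563, 0.3883, 0.262]
tcp_rot: [0.001, 0.156, 0.988, -0.0]
force: [-0.0, 0.1, 0.2]
gripper_width: 0.0856
grasp_force: 0.0
```

Emit:
{"method": "arm_command", "body": {"moves": [{"travel": [0.18, -0.43, 0], "rot": [0, 0, 0], "jaw": -1}, {"travel": [0.36, -0.86, 0], "rot": [0, 0, 0], "jaw": -1}]}}

```text
time: 0.65
tool_pos: [0.2906, 0.3045, 0.261]
tcp_rot: [-0.0, 0.154, 0.988, -0.0]
force: [1.8, -0.3, 0.9]
gripper_width: 0.0855
grasp_force: 0.0
```

Emit:
{"method": "arm_command", "body": {"moves": [{"travel": [0.18, -0.43, 0], "rot": [0, 0, 0], "jaw": -1}, {"travel": [0.36, -0.86, 0], "rot": [0, 0, 0], "jaw": -1}]}}

```text
time: 0.85
tool_pos: [0.3269, 0.2179, 0.2612]
tcp_rot: [-0.0, 0.154, 0.988, 0.0]
force: [1.8, 0.7, 0.4]
gripper_width: 0.0855
grasp_force: 0.0
```

Emit:
{"method": "arm_command", "body": {"moves": [{"travel": [0.18, -0.43, 0], "rot": [0, 0, 0], "jaw": -1}, {"travel": [0.36, -0.86, 0], "rot": [0, 0, 0], "jaw": -1}]}}

```text
time: 1.05
tool_pos: [0.3631, 0.1318, 0.2613]
tcp_rot: [0.0, 0.155, 0.988, 0.0]
force: [1.5, 0.2, 0.5]
gripper_width: 0.0854
grasp_force: 0.0
```

Emit:
{"method": "arm_command", "body": {"moves": [{"travel": [0.18, -0.43, 0], "rot": [0, 0, 0], "jaw": -1}, {"travel": [0.36, -0.86, 0], "rot": [0, 0, 0], "jaw": -1}, {"travel": [0.36, -0.86, 0], "rot": [0, 0, 0], "jaw": -1}]}}

```text
time: 1.35
tool_pos: [0.4002, 0.0435, 0.2609]
tcp_rot: [-0.0, 0.158, 0.987, -0.0]
force: [0.3, 1.1, -0.1]
gripper_width: 0.0853
grasp_force: 0.0
```

Emit:
{"method": "arm_command", "body": {"moves": [{"travel": [0.18, -0.43, 0], "rot": [0, 0, 0], "jaw": -1}, {"travel": [0.36, -0.86, 0], "rot": [0, 0, 0], "jaw": -1}]}}

```text
time: 1.55
tool_pos: [0.4351, -0.039, 0.2613]
tcp_rot: [0.0, 0.154, 0.988, 0.0]
force: [1.0, 0.2, 0.4]
gripper_width: 0.0855
grasp_force: 0.0
```

Emit:
{"method": "arm_command", "body": {"moves": [{"travel": [0.17, -0.42, 0], "rot": [0, 0, 0], "jaw": -1}, {"travel": [0.35, -0.84, 0], "rot": [0, 0, 0], "jaw": -1}, {"travel": [0.35, -0.84, 0], "rot": [0, 0, 0], "jaw": -1}, {"travel": [0.35, -0.84, 0], "rot": [0, 0, 0], "jaw": -1}]}}

```text
time: 1.95
tool_pos: [0.4698, -0.1223, 0.2607]
tcp_rot: [-0.001, 0.155, 0.988, 0.0]
force: [-0.2, 0.3, -0.7]
gripper_width: 0.0851
grasp_force: 0.0
```

```bash
python3 - <<'E'
from station import *
from h import *
o=get_obs();im=read_camera("wrist")
c=cam("wrist",(o["tool_pos"],o["tcp_rot"]))
pickle.dump((o["tool_pos"],o["tcp_rot"]),open("w1.pkl","wb"))
print(o["tool_pos"],proj(c,[.471,-.126,.183]),proj(c,[.471,-.126,.197]),proj(c,[.5924,.035,.189]))
cv2.imwrite("pics/w1.png",im)
E
```

```text
[ 0.46982398 -0.12233486  0.26065984] [267.49062808 221.37842195] [267.29787349 228.00925767] [543.88000378 315.88736076]
```

View pics/w1.png

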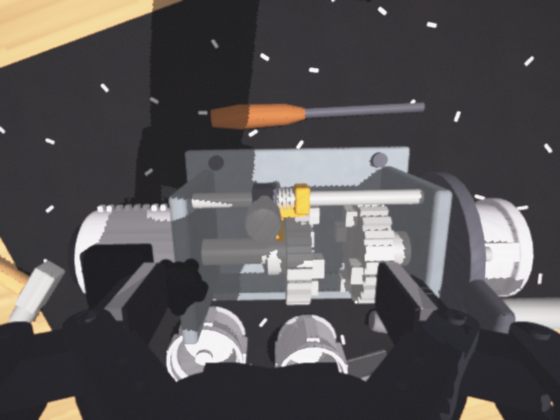

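The wrist picture shows the knob at about (264,220), within 2 mm of the prediction; the handle is out of view at the lower right. Descending and gripping.

Emit:
{"method": "arm_command", "body": {"moves": [{"travel": [0, -0.04, -0.4], "rot": [0, 0, 0], "jaw": -1}, {"travel": [0, -0.04, -0.75], "rot": [0, 0, 0], "jaw": -1}, {"travel": [0, -0.04, -0.99], "rot": [0, 0, 0], "jaw": -1}, {"travel": [0, -0.04, -0.99], "rot": [0, 0, 0], "jaw": -1}], "grip_force": 30}}

```text
time: 2.4
tool_pos: [0.4683, -0.1245, 0.1601]
tcp_rot: [-0.003, 0.154, 0.988, 0.001]
force: [-0.4, -0.2, 0.9]
gripper_width: 0.0855
grasp_force: 0.0
```

Emit:
{"method": "arm_command", "body": {"moves": [{"travel": [0, 0, 0], "rot": [0, 0, 0], "jaw": 1}, {"travel": [0, 0, 0], "rot": [0, 0, 0], "jaw": 1}, {"travel": [0, 0, 0], "rot": [0, 0, 0], "jaw": 1}, {"travel": [0, 0, 0], "rot": [0, 0, 0], "jaw": 1}, {"travel": [0, 0, 0], "rot": [0, 0, 0], "jaw": 1}, {"travel": [0, 0, 0], "rot": [0, 0, 0], "jaw": 1}, {"travel": [0, 0, 0], "rot": [0, 0, 0], "jaw": 1}, {"travel": [0, 0, 0], "rot": [0, 0, 0], "jaw": 1}], "grip_force": 30}}

```text
time: 3.2
tool_pos: [0.47, -0.127, 0.1631]
tcp_rot: [0.001, 0.155, 0.988, -0.0]
force: [-2.1, -0.4, 6.3]
gripper_width: 0.0232
grasp_force: 29.3
```

Emit:
{"method": "arm_command", "body": {"moves": [{"travel": [0.03, 0.09, 0], "rot": [0, 0, 0], "jaw": 1}, {"travel": [0.06, 0.19, 0], "rot": [0, 0, 0], "jaw": 1}, {"travel": [0.08, 0.25, 0], "rot": [0, 0, 0], "jaw": 1}, {"travel": [0.09, 0.285, 0], "rot": [0, 0, 0], "jaw": 1}, {"travel": [0.09, 0.285, 0], "rot": [0, 0, 0], "jaw": 1}]}}

```text
time: 3.7
tool_pos: [0.4784, -0.0991, 0.1631]
tcp_rot: [-0.0, 0.154, 0.988, -0.001]
force: [-6.1, -4.7, 8.2]
gripper_width: 0.0233
grasp_force: 29.6
```

Emit:
{"method": "arm_command", "body": {"moves": [{"travel": [0.006, 0.019, 0], "rot": [0, 0, 0], "jaw": 1}, {"travel": [0.006, 0.019, 0], "rot": [0, 0, 0], "jaw": 1}]}}

```text
time: 3.9
tool_pos: [0.4788, -0.0977, 0.1631]
tcp_rot: [-0.0, 0.155, 0.988, -0.002]
force: [-8.8, -6.9, 8.7]
gripper_width: 0.0231
grasp_force: 29.7
```

Emit:
{"method": "arm_command", "body": {"moves": [{"travel": [0, 0.02, 0], "rot": [0, 0, 0], "jaw": 1}, {"travel": [0, 0.02, 0], "rot": [0, 0, 0], "jaw": 1}]}}

```text
time: 4.1
tool_pos: [0.479, -0.0971, 0.1631]
tcp_rot: [0.0, 0.155, 0.988, -0.003]
force: [-7.2, -16.2, 6.0]
gripper_width: 0.0235
grasp_force: 29.8
```

Emit:
{"method": "arm_command", "body": {"moves": [{"travel": [0, 0.02, 0], "rot": [0, 0, 0], "jaw": 1}, {"travel": [0, 0.02, 0], "rot": [0, 0, 0], "jaw": 1}]}}

```text
time: 4.3
tool_pos: [0.479, -0.097, 0.1632]
tcp_rot: [0.0, 0.155, 0.988, -0.005]
force: [-8.2, -27.1, 3.8]
gripper_width: 0.023
grasp_force: 30.3
```

Emit:
{"method": "arm_command", "body": {"moves": [{"travel": [0, 0, 0], "rot": [0, 0, 0], "jaw": -1}, {"travel": [0, 0, 0], "rot": [0, 0, 0], "jaw": -1}, {"travel": [0, 0, 0], "rot": [0, 0, 0], "jaw": -1}, {"travel": [0, 0, 0], "rot": [0, 0, 0], "jaw": -1}, {"travel": [0, 0, 0], "rot": [0, 0, 0], "jaw": -1}, {"travel": [0, 0, 0], "rot": [0, 0, 0], "jaw": -1}, {"travel": [0, 0, 0.4], "rot": [0, 0, 0], "jaw": -1}, {"travel": [0, 0, 0.8], "rot": [0, 0, 0], "jaw": -1}, {"travel": [0, 0, 1], "rot": [0, 0, 0], "jaw": -1}, {"travel": [0, 0, 1], "rot": [0, 0, 0], "jaw": -1}]}}

```text
time: 5.3
tool_pos: [0.4803, -0.0926, 0.265]
tcp_rot: [0.003, 0.154, 0.988, -0.001]
force: [-1.1, -0.2, -0.5]
gripper_width: 0.0855
grasp_force: 0.0
```

Emit:
{"method": "arm_command", "body": {"moves": [{"travel": [0.1, 0.1, 0.1], "rot": [0, 0, -0.09], "jaw": -1}, {"travel": [0.2, 0.2, 0.1], "rot": [0, 0, -0.18], "jaw": -1}, {"travel": [0.3, 0.3, 0.1], "rot": [0, 0, -0.27], "jaw": -1}, {"travel": [0.4, 0.4, 0.1], "rot": [0, 0, -0.36], "jaw": -1}, {"travel": [0.5, 0.5, 0.1], "rot": [0, 0, -0.45], "jaw": -1}, {"travel": [0.6, 0.6, 0.1], "rot": [0, 0, -0.54], "jaw": -1}, {"travel": [0.7, 0.7, 0.1], "rot": [0, 0, -0.63], "jaw": -1}, {"travel": [0.8, 0.8, 0.1], "rot": [0, 0, -0.72], "jaw": -1}, {"travel": [0.9, 0.9, 0.1], "rot": [0, 0, -0.81], "jaw": -1}, {"travel": [0.96, 0.96, 0.1], "rot": [0, 0, -0.9], "jaw": -1}, {"travel": [0.96, 0.96, 0.1], "rot": [0, 0, -0.99], "jaw": -1}, {"travel": [0.96, 0.96, 0.1], "rot": [0, 0, -1], "jaw": -1}]}}

```text
time: 6.5
tool_pos: [0.5752, 0.0039, 0.2708]
tcp_rot: [-0.001, 0.808, 0.589, -0.001]
force: [-0.1, -0.0, 0.3]
gripper_width: 0.0856
grasp_force: 0.0
```

Emit:
{"method": "arm_command", "body": {"moves": [{"travel": [0.17, 0.31, -0.1], "rot": [0, 0, 0], "jaw": -1}, {"travel": [0.17, 0.31, -0.1], "rot": [0, 0, 0], "jaw": -1}, {"travel": [0.17, 0.31, -0.1], "rot": [0, 0, 0], "jaw": -1}]}}

```text
time: 6.8
tool_pos: [0.5921, 0.0348, 0.2614]
tcp_rot: [-0.0, 0.807, 0.591, -0.001]
force: [0.6, 0.7, 1.1]
gripper_width: 0.0858
grasp_force: 0.0
```

```bash
python3 - <<'E'
from station import *
from h import *
o=get_obs();print(o["tool_pos"],o["tcp_rot"],o["joint_pos"]);im=read_camera("wrist")
c=cam("wrist",(o["tool_pos"],o["tcp_rot"]))
for y in(.127,.157,.185): print(proj(c,f2w([.530,-.108,np.radians(-17.5)],[.0155,y,.1887])))
cv2.imwrite("pics/w2.png",im)
s=read_camera("scene")[150:350,40:300];cv2.imwrite("pics/s2.png",cv2.resize(s,None,fx=3,fy=3,interpolation=2))
E
```

```text
[0.59211726 0.0348323  0.26136307] [-4.78932240e-04  8.06959128e-01  5.90606714e-01 -6.67517598e-04] [-1.38488152e-01  4.49543005e-01  1.22493623e+00 -2.43456376e-04
  1.46873859e+00  1.68711710e-01]
[271.36546959 260.44108416]
[271.31058159 216.94929533]
[271.25574452 173.49785983]
```

View pics/w2.png

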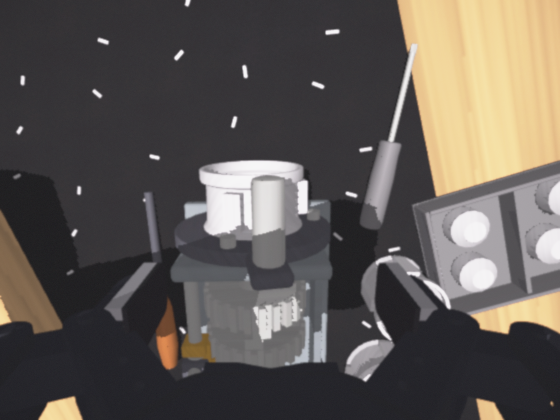

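The pin is at columns 252–286 and rows 177–262, which agrees with the prediction. Lowering over it with a loose cage, then swinging to about 45°.

Emit:
{"method": "arm_command", "body": {"moves": [{"travel": [0, 0, -0.4], "rot": [0, 0, 0], "jaw": -1}, {"travel": [0, 0, -0.75], "rot": [0, 0, 0], "jaw": -1}, {"travel": [0, 0, -0.95], "rot": [0, 0, 0], "jaw": -1}, {"travel": [0, 0, -0.95], "rot": [0, 0, 0], "jaw": -0.3}, {"travel": [0, 0, -0.95], "rot": [0, 0, 0], "jaw": 0.3}, {"travel": [0, 0, -0.95], "rot": [0, 0, 0], "jaw": 0.35}, {"travel": [0, 0, -0.95], "rot": [0, 0, 0], "jaw": 0.35}, {"travel": [0, 0, -0.95], "rot": [0, 0, 0], "jaw": 0.35}, {"travel": [0, 0, -0.95], "rot": [0, 0, 0], "jaw": 0.35}, {"travel": [0, 0, -0.95], "rot": [0, 0, 0], "jaw": 0.35}], "grip_force": 20}}

```text
time: 7.9
tool_pos: [0.5924, 0.0347, 0.1675]
tcp_rot: [0.0, 0.808, 0.589, 0.0]
force: [-0.4, -0.1, -0.4]
gripper_width: 0.0282
grasp_force: 0.0
```

Emit:
{"method": "arm_command", "body": {"moves": [{"travel": [0.075, -0.024, -0.02], "rot": [0, 0, 0], "jaw": 0.35}, {"travel": [0.15, -0.047, -0.04], "rot": [0, 0, 0], "jaw": 0.35}, {"travel": [0.22, -0.07, -0.075], "rot": [0, 0, 0], "jaw": 0.35}, {"travel": [0.28, -0.09, -0.11], "rot": [0, 0, 0], "jaw": 0.35}, {"travel": [0.35, -0.11, -0.155], "rot": [0, 0, 0], "jaw": 0.35}, {"travel": [0.41, -0.13, -0.2], "rot": [0, 0, 0], "jaw": 0.35}, {"travel": [0.41, -0.13, -0.2], "rot": [0, 0, 0], "jaw": 0.35}]}}

```text
time: 8.6
tool_pos: [0.6339, 0.0212, 0.1461]
tcp_rot: [-0.0, 0.808, 0.589, -0.0]
force: [0.0, -0.4, 0.3]
gripper_width: 0.0279
grasp_force: 0.0
```

Emit:
{"method": "arm_command", "body": {"moves": [{"travel": [0.04, -0.013, -0.04], "rot": [0, 0, 0], "jaw": 0.35}, {"travel": [0.08, -0.025, -0.08], "rot": [0, 0, 0], "jaw": 0.35}, {"travel": [0.08, -0.025, -0.08], "rot": [0, 0, 0], "jaw": 0.35}, {"travel": [0.08, -0.025, -0.08], "rot": [0, 0, 0], "jaw": 0.35}]}}

```text
time: 9.0
tool_pos: [0.6415, 0.0191, 0.1392]
tcp_rot: [0.0, 0.808, 0.589, 0.0]
force: [0.4, -0.7, -0.3]
gripper_width: 0.0275
grasp_force: 0.0
```

```bash
python3 - <<'E'
from station import *
from h import *
s=read_camera("scene")[150:350,40:300];s=cv2.resize(s,None,fx=3,fy=3,interpolation=2)
cv2.imwrite("pics/s3.png",s);print(get_obs()["tool_pos"])
q=[.530,-.108,np.radians(-17.5)];c=cam("scene")
for y in(.012,.035,.044): print(y,(proj(c,f2w(q,[0,y,.1]))-[40,150])*3)
E
```

```text
[0.6414577  0.01913883 0.13936439]
0.012 [416.75538586 255.92359429]
0.035 [457.93149114 260.71371356]
0.044 [474.12005913 262.59697015]
```

View pics/s3.png

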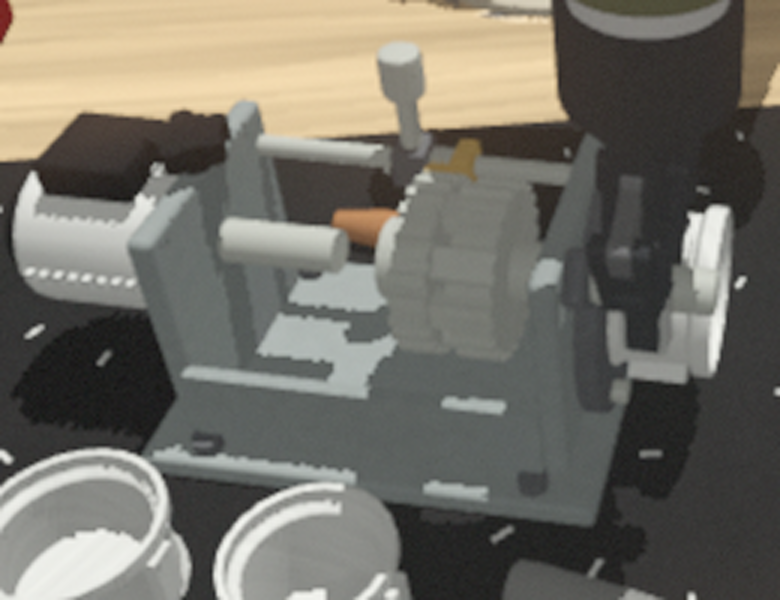

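The gears look meshed. Backing off: slightly opening, straight up, then a clear look.

Emit:
{"method": "arm_command", "body": {"moves": [{"travel": [0, 0, 0], "rot": [0, 0, 0], "jaw": 0.1}, {"travel": [0, 0, 0], "rot": [0, 0, 0], "jaw": 0.1}, {"travel": [0, 0, 0], "rot": [0, 0, 0], "jaw": 0.1}, {"travel": [0, 0, 0.3], "rot": [0, 0, 0], "jaw": 0.1}, {"travel": [0, 0, 0.7], "rot": [0, 0, 0], "jaw": 0.1}, {"travel": [0, 0, 1], "rot": [0, 0, 0], "jaw": 0}, {"travel": [0, 0, 1], "rot": [0, 0, 0], "jaw": 0}]}}

```text
time: 9.75
tool_pos: [0.6427, 0.019, 0.2443]
tcp_rot: [0.003, 0.808, 0.589, 0.003]
force: [0.4, 0.2, 0.2]
gripper_width: 0.0427
grasp_force: 0.0
```

Emit:
{"method": "arm_command", "body": {"moves": [{"travel": [0, 0.4, 0.3], "rot": [0, 0, 0], "jaw": 0}, {"travel": [-0.2, 0.8, 0.5], "rot": [0, 0, 0], "jaw": 0}, {"travel": [-0.4, 1, 0.5], "rot": [0, 0, 0], "jaw": 0}, {"travel": [-0.4, 1, 0.5], "rot": [0, 0, 0], "jaw": 0}]}}

```text
time: 10.15
tool_pos: [0.5997, 0.122, 0.29]
tcp_rot: [-0.0, 0.807, 0.591, 0.0]
force: [-0.1, -0.8, -0.2]
gripper_width: 0.0425
grasp_force: 0.0
```

```bash
python3 - <<'E'
from station import *
from h import *
s=read_camera("scene")[160:280,150:300];d=read_camera("side")[145:345,265:385]
s=cv2.resize(s,None,fx=3.2,fy=3.2,interpolation=2);d=cv2.resize(d,None,fx=2.5,fy=2.5,interpolation=2)
o=np.zeros((500,780,3),np.uint8);o[:384,:480]=s;o[:500,480:780]=d;cv2.imwrite("pics/f4.png",o)
q=[.530,-.108,np.radians(-17.5)]
S,D=cam("scene"),cam("side")
for a in(33,45,57):
  p=f2w(q,[.09*np.sin(np.radians(a)),.185,.1+.09*np.cos(np.radians(a))]);print(a,(proj(S,p)-[150,160])*3.2,(proj(D,p)-[265,145])*2.5+[480,0])
p=f2w(q,[-.055,-.003,.183]);print((proj(S,p)-[150,160])*3.2,(proj(D,p)-[265,145])*2.5+[480,0])
E
```

```text
33 [419.57425401 227.38957974] [665.68119027  39.52005496]
45 [414.01421066 270.25891046] [682.91616027  47.08142412]
57 [409.2329231  313.98825822] [695.34554249  57.89337284]
[80.03610998 42.02753345] [621.97605518 304.90419373]
```

View pics/f4.png

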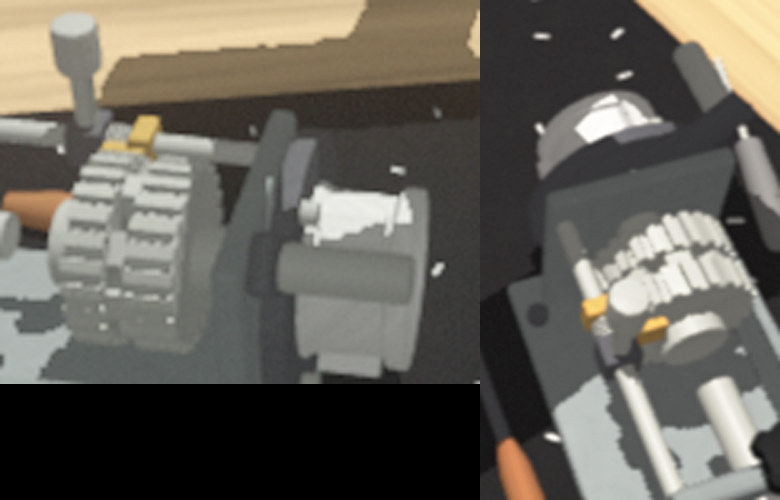

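The handle rests at about 46° (scene end at (412,275)) and the knob is at its stop. The sliding gear has moved about 56 px in the crop, or 31 mm: 32 mm is expected when meshed and 23 mm when butting. So it is meshed.

```bash
python3 -c "
from station import *
print(close_job())"
```

```text
the job is handed in; nothing more can be done
None
```

The job is handed in at about 10 s of the 38 s limit: the knob is at its stop, the handle leans about 46° towards fixture +x, the last pictures show the gears fully meshed, and the arm is clear of the fixture.

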